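# Seat the filter holder that stands proud on the filtration manifold

### The arm

A 7-joint arm with a two-finger parallel gripper is mounted at the origin on a cart in front of the work surface, level with it; the furniture and walls round the work are solid. World frame = base frame: x ahead of the robot, y to its left, z up, the work surface at z = 0. Lengths are in mm, angles in rad, forces in N, time in s.
With the tool pointing down it reaches from about 400 to 875 mm from the base axis. Payload 4.4 kg.
Tool frame: the origin (TCP) lies at the very end of the fingers, on their centre line; the grasp point (between the pads) lies 19 mm behind it; z points along the fingers, y is the line along which they close (so a half turn about z gives the same grasp; the last joint's range is limited). The gripper opens to 85 mm and grips with 20 to 120 N. Pads are 22 mm wide; open, the fingers measure 114 mm over their backs; the gripper's body (76 mm by 85 mm) begins 54 mm behind the grasp point. The pads swing forward as they close: fully open they stand 13 mm farther back than shut.
Start: joints at [-1.324, 0.628, 0.038, 1.517, -0.027, 0.996, -0.02], TCP at [199.997, 618.481, 231.313] pointing down, gripper open.
Joint ranges: [-3.06, 3.06], [-0.37, 2.12], [-1.25, 1.32], [0.18, 2.47], [-1.1, 4.24], [0.23, 1.98], [-2.94, 2.94]. Speed limits (rad/s): [2.57, 2.57, 3.14, 3.14, 3.14, 3.14, 3.14].

### API

Orientations are given as [roll, pitch, yaw] about the fixed x, y, z axes, in that order (R = Rz(yaw) Ry(pitch) Rx(roll)).
In Python, from cell import monitor, viewer, workorder gives the robot as it stands.
- The arm moves only by the tool arm_command, never from a script. Its argument "series" is one flat list of numbers, 5 for each row, row after row: the opening in per cent of the stroke, from 0 (shut) to 100 (fully open), then the shift along the tool's x, y, z in cm, then the turn about the tool's z in degrees. In form: [claw, x, y, z, roll, claw, x, y, z, roll, ...]. A call has exactly 5 rows; each row is the pose to reach, as a shift and turn from the pose commanded when the call began, along the tool's axes at that moment; what a row does not reach only later rows make up. A row lasts 1/12 s, in which the tool goes at most 41.7 mm and 7.16 degrees, less where a joint would pass 70% of its speed; a pose out of reach is approached as far as the arm can. A call with a gripper value outside its range is refused whole. The fingers move at their own pace and stop on an object; the grip force is fixed at half the most. Time passes only in rows, so rows that repeat a pose let the fingers close, or fill a call up. It gives the time, the measured TCP pose, the force, the opening and the grip force at its end, in the units of the state.
- monitor.read_state(): the state, without advancing time (a new reading comes with each control period).
- viewer.get_image(name): name is "scene" or "top"; returns (picture, depth): 480x640x3 uint8, red, green, blue; 480x640 float32, mm along the optical axis (not along the pixel's ray), 0 where there is no reading.
- viewer.camera_model(name): a dict with "mtx" (3x3 intrinsics, pixels), "dist_coeffs" ([k1, k2, p1, p2, k3] as OpenCV has them; the pictures are not rectified), "R" (3x3) and "t" (3): a world point X has camera coordinates R X + t. Camera axes: x right, y down, z forward; pixel columns grow to the right and rows downward; lengths in mm; the calibration is good to about 2 mm. A picture is of the moment at which its call begins. camera_model takes no time and is no camera call.
- workorder.finish_job(): hands the job in; it is judged then, once.
The state is a dict: "clock": time; "qpos": joint angles; "qd": joint speeds; "tau": joint torques, N m; "eef_pos": TCP position; "tool_rot": TCP orientation; "force": force on the tool from outside, world axes, zero at the start; "torque": the same for the moment, N m; "width": finger opening in mm; "gripper_force": force on a finger pad.
Only numpy, scipy, OpenCV 4.12 (cv2) and the standard library are available. Lean on these libraries where they do the work, as an engineer would, in place of code of your own. Each camera call takes 0.05 s, during which the arm holds its last target. There are 200 camera calls.

### The job

One of the three filter holders on the filtration manifold is not home: it stands higher than the other two, turned so that its lugs ride on the rim of its seat. Take it by its bar handle and, without lifting it out of its seat, turn it under light pressure until its lugs drop into the notches and it sits fully home like its neighbours, then let go. Leave the other two holders seated as they are.

Things in the scene. Friction and masses are not known exactly. Their poses are not given: they have to be found in the camera images.
- manifold: fixed metal bar 100x330x30 mm (x,y,z); origin: centre of underside. 3 seats at y -105, 0, +105: steel collars, bore 56, outside 86, rim at z 51, with two notches 13 deep at their +x and -x sides. Stopcocks on the -x face. Holder home: bar along manifold x, its origin at z 31 (lugs riding on the rim: 43, plug 8 mm in the bore). Lugs drop in by weight or a light push within 8 degrees of home.
- filter_holder_a: white filter holder, loose, 0.12 kg: plug 53 mm across, flange 76 across at z 20-25; on top a bar handle 46 long (x), 12 thick (y), z 25-59: grip the upper half. Two lugs at +x and -x, in line with the bar, 14 wide, out to 47, undersides z 8. Origin: centre of plug's underside. Half turn alike. Stands proud in any seat, turned 32-80 degrees counterclockwise (from above) from home; turn it home.
- filter_holder_b: White, exactly like filter_holder_a (same sizes, origin and axes). Already home in one of the other two seats; to be left there.
- filter_holder_c: White, exactly like filter_holder_a (same sizes, origin and axes). Already home in one of the other two seats; to be left there.

How it is judged (in metres and radians):
At the end, for the whole second after the job is handed in: All three holders are home in the manifold: origin less than 35 mm above the manifold's underside, bar within 17 degrees of the manifold's x, upright within 6 degrees, axis within 10 mm of the row's centre line; the turned holder is at rest and released (z of each of filter_holder_a, filter_holder_b, filter_holder_c in the frame of manifold below 0.035 m and angle between the x axis of each of filter_holder_a, filter_holder_b, filter_holder_c and the x axis of manifold, either way round below 0.3 rad and angle between each of filter_holder_a, filter_holder_b, filter_holder_c's own z axis and vertical below 0.1 rad and x of filter_holder_a in the frame of manifold between -0.01 and 0.01 m and x of filter_holder_b in the frame of manifold between -0.01 and 0.01 m and x of filter_holder_c in the frame of manifold between -0.01 and 0.01 m and linear speed of filter_holder_a below 0.02 m/s); the robot touches nothing.
It fails at once if the turned holder is lifted out of its seat (more than 13 mm up from where it stood) (z of filter_holder_a in the frame of manifold above 0.056 m).
It fails at once if the turned holder is forced against the manifold with more than 60 N (contact force between filter_holder_a and manifold above 60 N).
It fails at once if one of the other two holders is moved more than 10 mm (distance of any of filter_holder_b, filter_holder_c from where it was at the start of the episode above 0.01 m).
It also fails if it takes over 32 s, if anything falls off the work surface, if the arm or the gripper's body presses on something with over 40 N, if the wrist force passes 120 N, or if a joint passes its speed limit or range.

## Working session

There is one attempt and no reset: what is moved stays moved. The work goes in short steps, Python scripts to look and compute and a tool call to move; the robot and the scene stay as the last step left them, time stands still between calls to the robot, and variables do not carry over. Pictures are saved under pics/ and viewed, at most 10 in all, crops included, and the job is handed in when it is done.

Besides the shell and the picture viewer there is one more tool, called after "Request:" as a command line: name --argument value ..., lists and objects as JSON in quotes. arm_command: Moves the arm, as the interface text tells. Its arguments: {"type":"object","properties":{"series":{"type":"array","items":{"type":"number"}}},"required":["series"]}

```bash
mkdir -p pics
python3 - <<'E'
from cell import monitor, viewer
import cv2,numpy as np
for n in("scene","top"):
    p,d=viewer.get_image(n); cv2.imwrite(f"pics/{n}0.png",p[:,:,::-1]); np.save(f"pics/{n}0.npy",d)
    m=viewer.camera_model(n); print(n,{k:np.round(v,3).tolist() for k,v in m.items()})
print(monitor.read_state())
E
```

```text
scene {'mtx': [[613.769, 0.0, 316.551], [0.0, 613.769, 235.829], [0.0, 0.0, 1.0]], 'dist_coeffs': [0.007, 0.0, 0.0, 0.0, 0.0], 'R': [[0.741, -0.672, 0.008], [-0.354, -0.4, -0.845], [0.571, 0.623, -0.535]], 't': [-288.838, 289.213, 519.378]}
top {'mtx': [[504.855, 0.0, 319.475], [0.0, 504.855, 238.293], [0.0, 0.0, 1.0]], 'dist_coeffs': [-0.043, 0.0, 0.0, 0.0, 0.0], 'R': [[0.02, -1.0, 0.024], [-0.993, -0.023, -0.119], [0.12, -0.022, -0.993]], 't': [110.364, 487.754, 865.678]}
{'clock': 0.1, 'qpos': array([-1.32378397,  0.62926002,  0.03847972,  1.5182301 , -0.0269593 ,
        0.99627268, -0.01998442]), 'qd': array([-0.00015373, -0.00122779, -0.000872  , -0.00387502, -0.00083765,
        0.00030584,  0.00045664]), 'tau': array([ 3.10697396e-03, -5.64520025e+01,  1.23048339e+00, -1.93971312e+01,
        1.13528103e-02,  5.43107992e-03,  2.66346603e-06]), 'eef_pos': array([199.86592965, 617.95250765, 230.48966261]), 'tool_rot': array([-3.13994251e+00,  7.04651622e-05,  2.82879064e+00]), 'force': array([ 0.72518845, -0.30714911,  0.98003892]), 'torque': array([-0.00093748,  0.04507831,  0.04685532]), 'gripper_force': 0.0, 'width': 85.33496210378892}
```

View pics/top0.png

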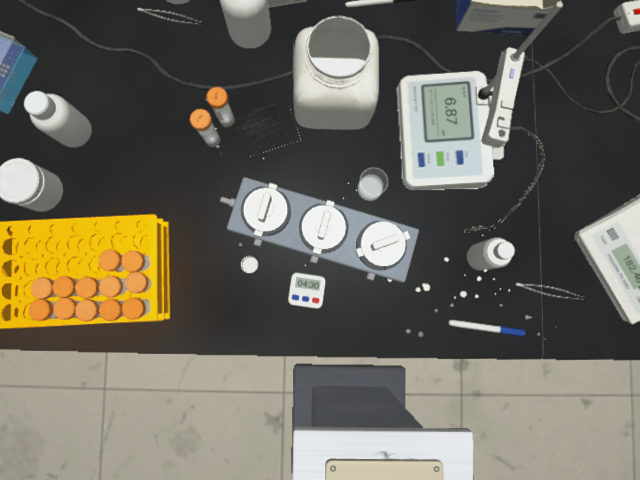

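View pics/scene0.png

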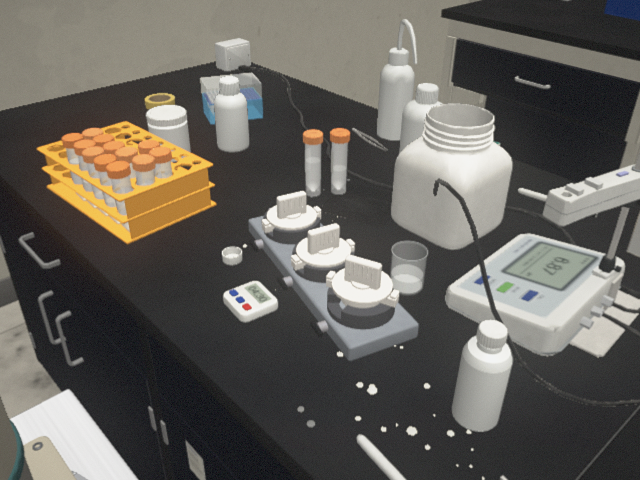

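The top view shows the right holder, at about (383,245), standing proud with its bar turned. The other two, at (265,209) and (323,227), are home. Next I'll measure with depth.

```bash
cat > h.py <<'E'
import cv2,numpy as np
from cell import viewer
def world(n,d):
    m=viewer.camera_model(n);K,D,R,t=[np.array(m[k],float) for k in("mtx","dist_coeffs","R","t")]
    v,u=np.mgrid[:480,:640]; p=cv2.undistortPoints(np.stack([u,v],-1).reshape(-1,1,2).astype(float),K,D).reshape(480,640,2)
    return (np.dstack([p*d[...,None],d])-t)@R
def rect(P):
    (c,s,a)=cv2.minAreaRect(P.astype(np.float32)); b=cv2.boxPoints((c,s,a)); e=b[1]-b[0],b[2]-b[1]; l=max(e,key=np.linalg.norm)
    return np.round(c,1),np.round(s,1),round(np.degrees(np.arctan2(l[1],l[0]))%180,1)
E
python3 - <<'E'
from h import *
p=cv2.imread("pics/top0.png");d=np.load("pics/top0.npy");W=world("top",d)
for n,(u,v) in dict(L=(265,209),M=(323,227),R=(383,245)).items():
    w=W[v-28:v+29,u-28:u+29].reshape(-1,3); w=w[d[v-28:v+29,u-28:u+29].ravel()>0]
    for lo,hi in((80,112),(50,76)):
        q=w[(w[:,2]>lo)&(w[:,2]<hi)]; print(n,lo,len(q),q.mean(0).round(1),np.percentile(q[:,2],[5,50,95]).round(1),*rect(q[:,:2]))
w=W[170:290,220:425].reshape(-1,3); q=w[(w[:,2]>24)&(w[:,2]<36)]; print("bar",rect(q[:,:2]),np.median(q[:,2]))
cv2.imwrite("pics/c.png",cv2.resize(p[170:290,215:430],None,fx=3.6,fy=3.6,interpolation=cv2.INTER_CUBIC))
E
```

```text
L 80 215 [529.5 215.7  88.7] [83.9 89.  91.4] [529.9 216.2] [12.6 45.7] 165.4
L 50 1589 [528.9 215.3  55.5] [51.  55.5 59.1] [530.4 215.9] [85.3 85. ] 42.6
M 80 199 [501.3 115.2  89.1] [86.  89.3 91.8] [502.1 115. ] [12.3 45.5] 165.3
M 50 1595 [501.1 115.4  55.3] [50.8 55.6 58.7] [501.7 115.4] [84.8 85.1] 134.2
R 80 232 [473.1  15.   99.6] [ 86.9 100.9 103.3] [473.9  13.9] [12.4 46.1] 111.0
R 50 1586 [472.9  15.8  66.1] [51.2 67.6 70.8] [473.5  14.1] [85.  76.2] 75.6
bar (array([502.6, 108.6]), array([202. , 360.4]), np.float32(94.1)) 29.641153738330317
```

View pics/c.png

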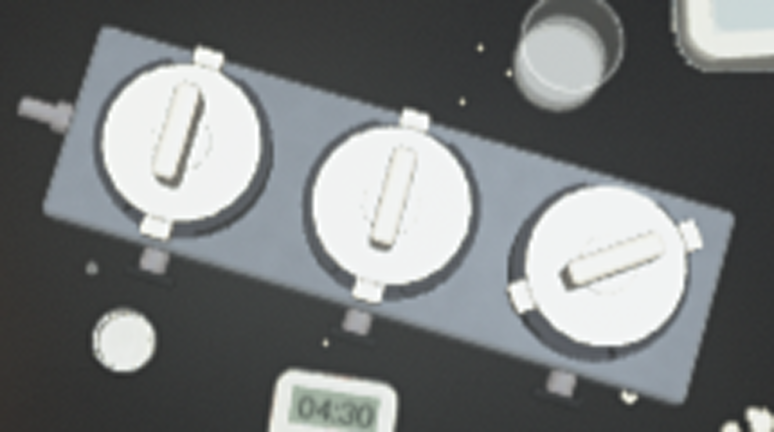

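Crop: the right holder's bar runs from about (570,278) to (660,245), with its lugs at (522,297) and (690,235). By depth its top is at z≈101, which is proud, and the other two are at 89, which is home.

- **Turned holder:** centre (473.5, 14.2), bar at 111°. Home is 165.3°, so it needs a world-counterclockwise turn of 54°.
- **Direction:** this is the opposite sense to the text, but both views agree and the timer's digits show the image isn't mirrored. I'll go with the measurement.

Now moving over it.

Request:
arm_command --series '[50,-2.7,-2.9,0,0,50,-5.4,-5.8,0,0,50,-8.1,-8.8,0,0,50,-10.8,-11.8,0,0,50,-13.4,-14.7,0,0]'

```text
clock: 0.52
eef_pos: [282.7, 435.0, 231.0]
tool_rot: [-3.141, 0.0, 2.829]
force: [-0.1, 1.2, -0.4]
width: 42.6
gripper_force: 0.0
```

Request:
arm_command --series '[50,-2.7,-2.9,0,0,50,-5.4,-5.8,0,0,50,-8.1,-8.8,0,0,50,-10.8,-11.8,0,0,50,-13.4,-14.7,0,0]'

```text
clock: 0.93
eef_pos: [364.8, 254.1, 231.2]
tool_rot: [-3.141, -0.0, 2.829]
force: [0.9, 0.6, 0.2]
width: 42.9
gripper_force: 0.0
```

Request:
arm_command --series '[50,-2.7,-2.9,0,5,50,-5.4,-5.8,0,10,50,-8.1,-8.8,0,15,50,-10.8,-11.8,0,20,50,-13.4,-14.7,0,25]'

```text
clock: 1.35
eef_pos: [447.1, 73.0, 231.3]
tool_rot: [-3.142, -0.0, 2.388]
force: [0.7, 1.4, -0.8]
width: 42.7
gripper_force: 0.0
```

Request:
arm_command --series '[50,-1.5,-0.6,1,6,50,-3.0,-1.2,3,13,50,-4.5,-1.9,5,20,50,-5.9,-2.5,7,25.8,50,-5.9,-2.5,8,25.8]'

```text
clock: 1.77
eef_pos: [473.1, 13.3, 149.4]
tool_rot: [-3.139, 0.002, 1.934]
force: [0.4, 1.4, 0.2]
width: 42.8
gripper_force: 0.0
```

Request:
arm_command --series '[50,0,0,0,0,50,0,0,0,0,50,0,0,0,0,50,0,0,0,0,50,0,0,0,0]'

```text
clock: 2.18
eef_pos: [473.4, 17.3, 152.1]
tool_rot: [3.14, 0.0, 1.943]
force: [-0.6, -0.3, -0.3]
width: 42.9
gripper_force: 0.0
```

Run:
```python
from h import *
from cell import monitor
s=monitor.read_state();print(s["eef_pos"],np.degrees(s["tool_rot"]))
a=[]
for n in("top","scene"):
    p,d=viewer.get_image(n); a.append(p[:,:,::-1]); np.save("pics/%s1.npy"%n,d)
cv2.imwrite("pics/d.png",np.vstack([cv2.resize(a[0][150:300,270:470],(800,600))[:290+10],cv2.resize(a[1][150:350,200:467],(800,600))[150:450]]) if 0 else cv2.resize(a[1][130:370,180:500],(800,600)))
d=np.load("pics/scene0.npy");W=world("scene",d)  # second view of proud holder's bar, initial picture
w=W[240:320,310:410].reshape(-1,3);q=w[(w[:,2]>85)&(w[:,2]<108)];print(len(q),rect(q[:,:2]),q[:,2].max())
```

```text
[473.38180014  17.26122307 152.1037158 ] [1.79905367e+02 2.24177967e-03 1.11339632e+02]
619 (array([474.4,  10.3]), array([14.1, 45.1]), np.float32(111.3)) 105.26068519517179
```

View pics/d.png

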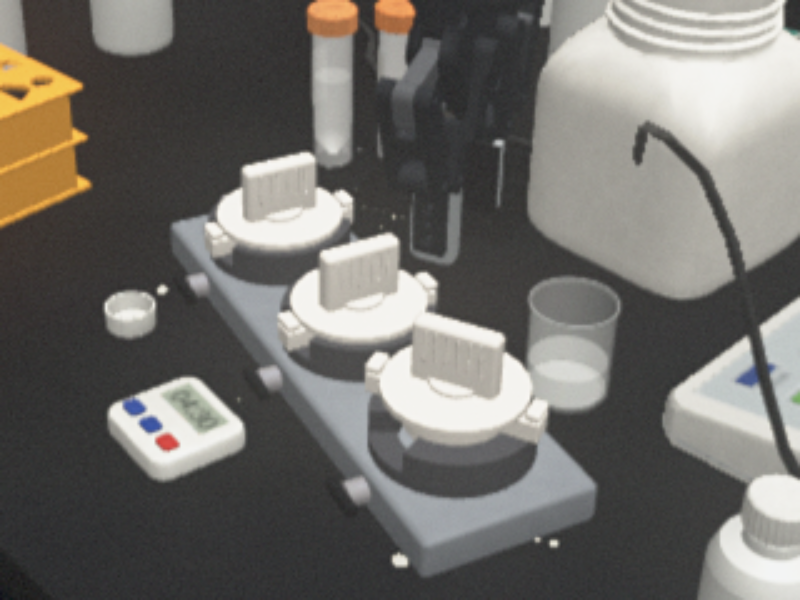

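The fingers hang at about crop (435,225), which matches the projected TCP above the proud holder, and the scene view gives the same bar angle (111.3°). Next I descend and grip.

Request:
arm_command --series '[50,-0.4,-0.1,2,0,50,-0.4,-0.1,4,0,50,-0.4,-0.1,6,0,50,-0.4,-0.1,7.5,0,50,-0.4,-0.1,7.5,0]'

```text
clock: 2.7
eef_pos: [471.9, 12.8, 74.4]
tool_rot: [-3.138, -0.002, 1.942]
force: [-0.1, -0.3, -0.3]
width: 42.5
gripper_force: 0.0
```

Request:
arm_command --series '[30,0,0,0,0,22,0,0,0,0,18,0,0,0,0,15,0,0,0,0,15,0,0,0,0]'

```text
clock: 3.12
eef_pos: [474.3, 12.7, 77.1]
tool_rot: [3.14, 0.001, 1.942]
force: [0.9, -0.5, -0.0]
width: 13.0
gripper_force: 0.2
```

Request:
arm_command --series '[13,0,0,0,0,10,0,0,0,0,5,0,0,0,0,0,0,0,0,0,0,0,0,0,0]'

```text
clock: 3.53
eef_pos: [474.2, 12.7, 77.2]
tool_rot: [3.14, 0.0, 1.942]
force: [0.3, 1.0, 8.3]
width: 10.5
gripper_force: 58.7
```

Request:
arm_command --series '[0,0,0,0,-4,0,0,0,0,-8,0,0,0,0,-12,0,0,0,0,-16,0,0,0,0,-20]'

```text
clock: 3.95
eef_pos: [474.4, 12.6, 77.2]
tool_rot: [3.14, 0.001, 2.294]
force: [-0.2, 0.0, 6.7]
width: 10.8
gripper_force: 58.7
```

Request:
arm_command --series '[0,0,0,0,-4,0,0,0,0,-8,0,0,0,0,-12,0,0,0,0,-16,0,0,0,0,-20]'

```text
clock: 4.37
eef_pos: [474.1, 12.6, 77.0]
tool_rot: [3.141, 0.001, 2.643]
force: [-0.9, 0.2, 4.2]
width: 11.1
gripper_force: 58.4
```

Run:
```python
from h import *
from cell import monitor
s=monitor.read_state();print(s["eef_pos"],np.degrees(s["tool_rot"]),s["force"],s["torque"])
p,d=viewer.get_image("scene"); cv2.imwrite("pics/e.png",cv2.resize(p[190:350,280:480,::-1],(750,600)))
```

```text
[474.06981614  12.5759995   77.02914254] [1.79952590e+02 7.54255854e-02 1.51432973e+02] [-0.87278786  0.21724721  4.22450655] [ 0.03993026  0.01233967 -0.12202601]
```

View pics/e.png

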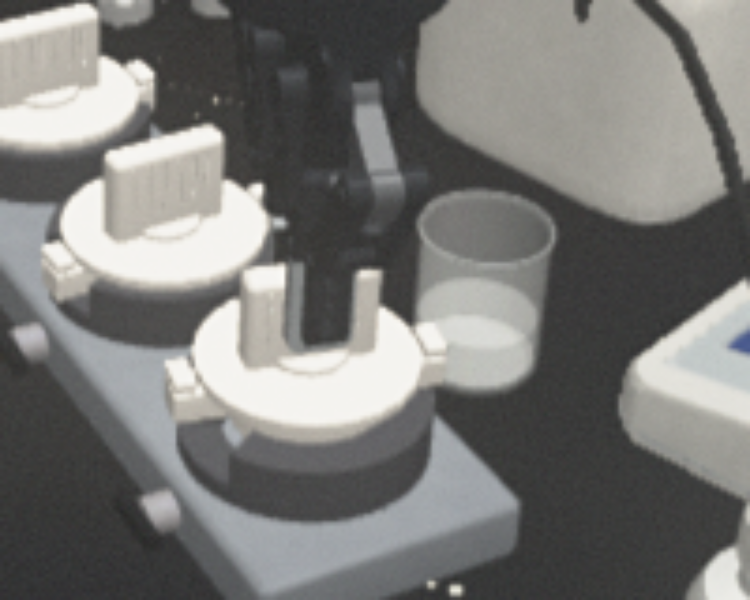

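The holder is turning with the grip. Its near lug at (185,390) is heading for the notch at (235,435), so the direction is right and about 14° remain.

Request:
arm_command --series '[0,0,0,0,-4,0,0,0,0,-8,0,0,0,0,-11,0,0,0,0,-14,0,0,0,0,-14]'

```text
clock: 4.83
eef_pos: [473.7, 12.9, 76.3]
tool_rot: [3.141, 0.0, 2.885]
force: [0.9, 0.2, -0.7]
width: 10.8
gripper_force: 58.5
```

Request:
arm_command --series '[0,0,0,0.05,0,0,0,0,0.1,0,0,0,0,0.2,0,0,0,0,0.3,0,0,0,0,0.3,0]'

```text
clock: 5.25
eef_pos: [473.8, 12.7, 73.2]
tool_rot: [3.141, 0.001, 2.884]
force: [1.7, 1.0, -2.0]
width: 10.6
gripper_force: 58.5
```

Force stays near zero while going down, so the lugs have entered the notches. I'll follow it down 8 mm more in small steps.

Request:
arm_command --series '[0,0,0,0.1,0,0,0,0,0.2,0,0,0,0,0.3,0,0,0,0,0.4,0,0,0,0,0.4,0]'

```text
clock: 5.67
eef_pos: [473.8, 12.7, 69.2]
tool_rot: [3.141, 0.0, 2.885]
force: [2.3, 1.8, -1.6]
width: 11.1
gripper_force: 58.5
```

Request:
arm_command --series '[0,0,0,0.1,0,0,0,0,0.2,0,0,0,0,0.3,0,0,0,0,0.4,0,0,0,0,0.4,0]'

```text
clock: 6.08
eef_pos: [473.8, 12.8, 65.3]
tool_rot: [3.141, 0.001, 2.885]
force: [2.6, 2.3, 0.6]
width: 10.8
gripper_force: 58.6
```

Request:
arm_command --series '[20,0,0,0,0,30,0,0,0,0,45,0,0,0,0,45,0,0,0,0,45,0,0,0,0]'

```text
clock: 6.5
eef_pos: [472.9, 12.3, 65.2]
tool_rot: [-3.141, -0.001, 2.884]
force: [0.2, 0.4, -0.2]
width: 38.6
gripper_force: 0.0
```

Request:
arm_command --series '[45,0,0,-1,0,45,0,0,-3,0,45,0,0,-6,0,45,0,0,-9,0,45,0,0,-12,0]'

```text
clock: 6.92
eef_pos: [472.8, 12.5, 187.1]
tool_rot: [-3.141, -0.001, 2.885]
force: [0.7, -0.1, 0.5]
width: 38.6
gripper_force: 0.0
```

Request:
arm_command --series '[45,3,3,0,0,45,6,6,0,0,45,9,9,0,0,45,12,12,0,0,45,12,12,0,0]'

```text
clock: 7.33
eef_pos: [383.5, 165.9, 186.1]
tool_rot: [3.139, -0.002, 2.896]
force: [0.2, 0.8, 1.1]
width: 38.2
gripper_force: 0.0
```

Run:
```python
from h import *
from cell import monitor
s=monitor.read_state();print(s["eef_pos"])
p,d=viewer.get_image("scene");W=world("scene",d)
w=W[240:320,310:410].reshape(-1,3);q=w[(w[:,2]>75)&(w[:,2]<108)];print(len(q),rect(q[:,:2]),q[:,2].max())
p2,d=viewer.get_image("top");W=world("top",d)
for n,(u,v) in dict(L=(265,209),M=(323,227),R=(383,245)).items():
    w=W[v-28:v+29,u-28:u+29].reshape(-1,3)
    q=w[(w[:,2]>75)&(w[:,2]<112)]; print(n,len(q),np.median(q[:,2]),*rect(q[:,:2]) if len(q)>5 else "")
cv2.imwrite("pics/f.png",np.hstack([cv2.resize(x,(400,300)) for x in (p[170:350,240:480,::-1],p2[150:300,220:420,::-1])]))
```

```text
[383.53065993 165.89151198 186.11810636]
587 (array([486.1,  55.8]), array([110.7,  46.2]), np.float32(73.6)) 92.93398320681241
L 226 88.98188783486543 [530.2 216. ] [12.5 46.3] 164.9
M 201 89.24372567321194 [502.  115.1] [12.3 46. ] 165.5
R 224 89.0675728633928 [472.4  13.6] [12.8 46. ] 165.1
```

View pics/f.png

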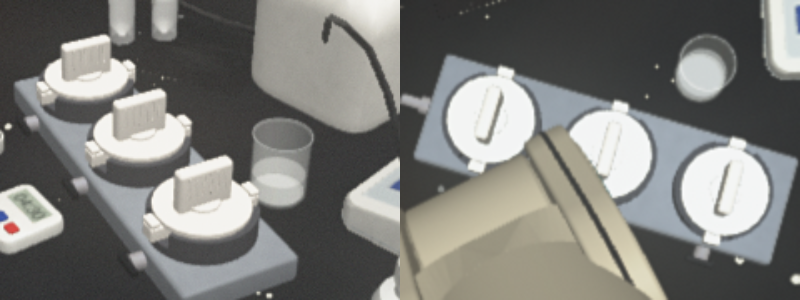

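Both views show three parallel bars at the same height (z 89, about 165°). The right holder is home and the gripper is clear of it.

```bash
python3 -c "
from cell import workorder
print(workorder.finish_job())"
```

```text
the job is handed in; nothing more can be done
None
```

The turned holder is home and released, level and parallel with its two undisturbed neighbours, and I handed the job in at about 7.5 s on the robot clock; it needed a counterclockwise turn of 54°, opposite to the task text.

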